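# Release the spring catch of the colour chest with a dowel

### The arm

A 7-joint arm with a two-finger parallel gripper is mounted at the origin on the work surface. World frame = base frame: x ahead of the robot, y to its left, z up, the work surface at z = 0. Lengths are in m, angles in rad, forces in N, time in s.
With the tool pointing down it reaches from about 0.425 to 1.025 m from the base axis. Payload 9.4 kg.
Tool frame: the origin (TCP) lies at the very end of the fingers, on their centre line; the grasp point (between the pads) lies 19 mm behind it; z points along the fingers, y is the direction in which the jaws open and shut (so a half turn about z gives the same grasp; the last joint's range is limited). The gripper opens to 85 mm and grips with 20 to 120 N. Pads are 22 mm wide; open, the fingers measure 114 mm over their backs; the gripper's body (76 mm by 85 mm) begins 54 mm behind the grasp point. The pads swing forward as they close: fully open they stand 13 mm farther back than shut.
Start: joints at [1.188, 0.599, -0.003, 1.599, 0.002, 0.943, -0.08], TCP at [0.218, -0.691, 0.231] pointing down, gripper open.
Joint ranges: [-2.57, 2.57], [-0.35, 1.97], [-1.29, 1.29], [0.11, 2.56], [-1.05, 4.19], [0.11, 1.86], [-2.63, 2.63]. Speed limits (rad/s): [2.22, 2.22, 3.01, 3.01, 3.14, 3.14, 3.14].

### API

Orientations are given as a unit quaternion [w, x, y, z].
In Python, from station import ctrl, cams, hand_in gives the robot as it stands.
- The arm moves only by the tool arm_command, never from a script. Its argument "deltas" is a list that holds one entry, the list of rows, each a list of 6 numbers: the shift along the tool's x, y, z in mm, then the turn, a rotation vector about the tool's x, y, z in rad. In form: [[[dx, dy, dz, wx, wy, wz], ...]]. A call has 1 to 5 rows; each row shifts and turns the commanded pose from where the row before left it, along the tool's axes as they then stand; what a row does not reach is not made up. A row lasts 1/12 s, in which the tool goes at most 41.7 mm and 7.16 degrees, less where a joint would pass 70% of its speed; a pose out of reach is approached as far as the arm can. A call with a gripper value outside its range is refused whole. "claw" is the gripper's target within -1 to 1 (shut at 1, half-way at 0, fully open at -1), set as the call begins (left out, the last holds). The fingers move at their own pace and stop on an object; "grip_force" is the grip in N (left out, the last holds). Time passes only in rows, so rows that do not move let the fingers close. It gives the time, the measured TCP pose, the force and the opening at its end, in the units of the state.
- ctrl.sense(): the state, without advancing time (a new reading comes with each control period).
- cams.camera(name): name is "scene" or "top"; returns the picture (400x640x3 uint8, blue, green, red); there is no depth.
- cams.camera_model(name): a dict with "fov_y" (degrees; the focal length in pixels is half the picture's height over the tangent of half this angle, whatever the lens; pixels are square), "cx", "cy" (the principal point, pixels), "rvec" (rotation vector, rad) and "tvec" (3), from world to camera coordinates, as OpenCV has them. Camera axes: x right, y down, z forward; pixel columns grow to the right and rows downward; lengths in m; the calibration is good to about 2 mm. A picture is of the moment at which its call begins. camera_model takes no time and is no camera call.
- hand_in(): hands the job in, once; it reports no verdict.
The state is a dict: "t": time; "qpos": joint angles; "qvel": joint speeds; "joint_torque": joint torques, N m; "eef_pos": TCP position; "ee_rot": TCP orientation; "ft_force": force on the tool from outside, world axes, zero at the start; "moment": the same for the moment, N m; "grip_width": opening from 0.0 (shut) to 1.0 (fully open).
Only numpy, scipy, OpenCV 4.12 (cv2) and the standard library are available. Lean on these libraries where they do the work, as an engineer would, in place of code of your own. Each camera call takes 0.05 s, during which the arm holds its last target.

### The job

The lid of the small wooden colour chest is held by a spring catch behind one of the three small holes in its front, and nobody can see which; behind the other two stand glass bottles. With the loose dowel, feel gently through the holes for the one that gives, without shoving a bottle back, and push the catch in until the lid pops up. Then swing the lid right back so that it stays open, lay the dowel back in the cradles of its rest, and leave the other things on the table where they are.

Things in the scene. Friction and masses are not known exactly. Their poses are not given: they have to be found in the camera images.
- chest: pale wooden box fixed to the table, 140 mm deep (x), 260 wide (y), 105 high plus an 8 mm lid without handle. Origin: centre of its underside. Its front wall (8 mm thick, outer face at x = -70 mm) looks towards its -x, roughly at the robot; three equal 16 mm round holes. Hidden behind one is the black catch, behind each of the others a black glass bottle, all 18 mm in from the wall's outer face
- hole_left (a point): centre of the hole at the chest's +y, on the outer face of the front wall, 60 mm above the table; a rod goes in along the chest's +x
- hole_middle (a point): the same for the middle hole, 70 mm from the first, at the middle of the wall
- hole_right (a point): the same for the hole at the chest's -y, 70 mm on the other side of the middle one
- lid_hinge (a point): middle of the lid's hinge line, along the chest's y, at the chest's back upper edge (70 mm behind its centre, 105 mm high)
- lid_edge (a point): middle of the lid's free front edge, 142 mm from the hinge. Along this edge, on the lid's upper side, sit three dark rivet heads of 12 mm, one straight above each hole
- lid (a joint): angle of the lid, rad: 0 shut, 1.57 upright, 1.85 at its stop, leaning back. 264 mm wide, 8 mm thick, 0.22 kg, hinged at the chest's back. Once the catch lets go a spring pin lifts it to about 0.4; past upright it stays open by its weight. A steel keeper bar hangs 25 mm below it, 10 to 16 mm in from the front wall's outer face
- catch (a joint): how far the spring catch is pushed in, m: 0 at rest, lets the lid go at about 0.008, hard stop at 0.013; takes 3 N to start and about 6 N at the release, and springs back when let go
- bottle1 (a joint): how far one of the two hidden bottles has been shoved back, m; it stands tight and yields only to about 12 N, then slides and stays
- bottle2 (a joint): the same for the other hidden bottle
- dowel: loose round stick of pale wood, 10 mm thick, 240 mm long, 15 g, both ends alike, lying level on its rest. Origin: its middle; x along its length
- dowel_a (a point): one end of the dowel (its -x end)
- dowel_b (a point): the other end of the dowel
- rest: wooden dowel rest fixed to the table: a 170 x 70 x 6 mm foot with two V cradles 70 mm either side of its middle along its x, each 12 mm thick, 52 wide (y), up to 42 high, sides at 30 degrees. Origin: centre of its underside. A dowel in the V's lies along x over the centre line, its axis 33 mm above the table, 128 mm free between the cradles
- bowl: white ceramic bowl, 120 mm across, 50 mm high, loose. Origin: centre of its underside
- pot1: blue paint bottle, 42 mm thick, 85 mm high, loose, beside the chest. Origin: centre of its underside
- pot2: green paint bottle, 42 mm thick, 85 mm high, loose, beside the chest. Origin: centre of its underside
- brush_jar: glass jar 70 mm across and 100 mm high with brushes standing up to 225 mm, loose. Origin: centre of its underside
- cup: ceramic mug, 76 mm across, 85 mm high, loose. Origin: centre of its underside
- saucer: low white dish, 90 mm across, 15 mm high, loose, on the table in front of the chest. Origin: centre of its underside
Things that resemble listed ones, but are neither listed nor needed, are in the scene too. Of the things that look like the rest, the smaller one is meant.

How it is judged:
On the way, in this order (a step that is already met when the one before it is completed fails the run):
1. the dowel's end is inside the chest and the catch is pushed in at least 6 mm (((x of dowel_a in the frame of chest between -0.056 and 0 m and z of dowel_a in the frame of chest below 0.08 m) or (x of dowel_b in the frame of chest between -0.056 and 0 m and z of dowel_b in the frame of chest below 0.08 m)) and value of joint catch above 0.006 m), for 0.05 s.
2. the lid is swung past upright (over 1.6 rad) (value of joint lid above 1.6 rad), for 0.2 s.
At the end, for the whole second after the job is handed in: The lid stands open past upright (over 1.6 rad), the catch has sprung back (under 3 mm), and the dowel lies still in both cradles of its rest: its middle within 50 mm along and 8 mm across of the rest's middle, 28 to 38 mm above the table, and within 0.1 rad of the rest's direction (value of joint lid above 1.6 rad and value of joint catch below 0.003 m and x of dowel in the frame of rest between -0.05 and 0.05 m and y of dowel in the frame of rest between -0.008 and 0.008 m and z of dowel in the frame of rest between 0.028 and 0.038 m and angle between the x axis of dowel and the x axis of rest, either way round below 0.1 rad and linear speed of dowel below 0.02 m/s); the robot touches nothing.
It fails at once if a hidden bottle is shoved back more than 3 mm (value of joint any of bottle1, bottle2 above 0.003 m).
It fails at once if one of the other things on the table is tipped over or shifted more than 30 mm (distance of any of bowl, pot1, pot2, brush_jar, cup, saucer from where it was at the start of the episode above 0.03 m or angle between any of bowl, pot1, pot2, brush_jar, cup, saucer's own z axis and vertical above 0.4 rad).
It also fails if it takes over 61 s, if anything falls off the work surface, if the arm or the gripper's body presses on something with over 40 N, if the wrist force passes 120 N, or if a joint passes its speed limit or range.

## Working session

There is one attempt and no reset: what is moved stays moved. The work goes in short steps, Python scripts to look and compute and a tool call to move; the robot and the scene stay as the last step left them, time stands still between calls to the robot, and variables do not carry over. Pictures are saved under pics/ and viewed, and the job is handed in when it is done.

Besides the shell and the picture viewer there is one more tool, called after "Call:" in YAML: its name, and indented under it one key for each argument. arm_command: Moves the arm, as the interface text tells. Its arguments: {"type":"object","properties":{"deltas":{"type":"array","items":{"type":"array","items":{"type":"array","items":{"type":"number"}}}},"claw":{"type":"number"},"grip_force":{"type":"number"}},"required":["deltas"]}

```bash
ls; mkdir -p pics
python3 - <<'E'
from station import ctrl, cams
import cv2, json
for n in ("scene","top"):
    im=cams.camera(n); cv2.imwrite(f"pics/{n}0.png",im)
    print(n,cams.camera_model(n))
print(ctrl.sense())
E
```

```text
pics
scene {'fov_y': 48.442820809899814, 'cx': 319.81700191664675, 'cy': 196.81650066951363, 'rvec': array([ 2.15993228,  0.82391758, -0.37071601]), 'tvec': array([-0.36736951, -0.13952903,  1.54905877])}
top {'fov_y': 42.36135265406911, 'cx': 322.9010081868427, 'cy': 199.37357705640545, 'rvec': array([ 2.08266183, -2.1331565 ,  0.22452932]), 'tvec': array([0.01318292, 0.49225412, 1.4857564 ])}
{'t': 0.1, 'qpos': array([ 1.18827926,  0.60005448, -0.00253004,  1.60003824,  0.00178314,
        0.94292183, -0.07981548]), 'qvel': array([-0.0003848 , -0.00173092,  0.00090733, -0.00143606,  0.00028261,
       -0.00090734,  0.0014075 ]), 'joint_torque': array([ 6.16654957e-03, -7.77990246e+01,  1.56955764e+00, -2.58623081e+01,
        1.24668446e-02,  5.54395228e-03,  4.30822899e-05]), 'eef_pos': array([ 0.21813464, -0.69096365,  0.23050091]), 'ee_rot': array([-6.89209729e-04,  9.88330321e-01,  1.52324237e-01, -1.69985404e-04]), 'ft_force': array([0.9086498 , 0.04872727, 0.61058366]), 'moment': array([0.00810536, 0.00464611, 0.01100097]), 'grip_width': 0.9959551245505327}
```

View pics/scene0.png

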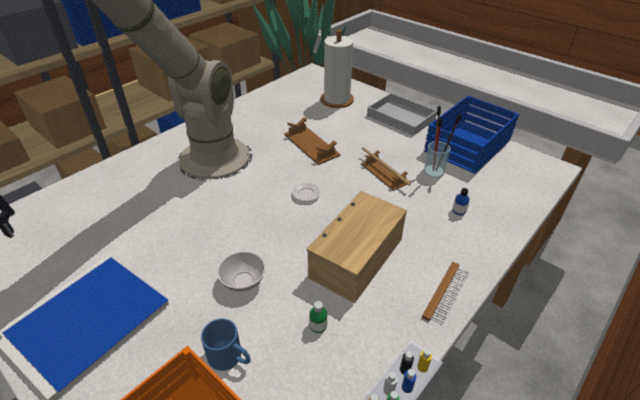

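View pics/top0.png

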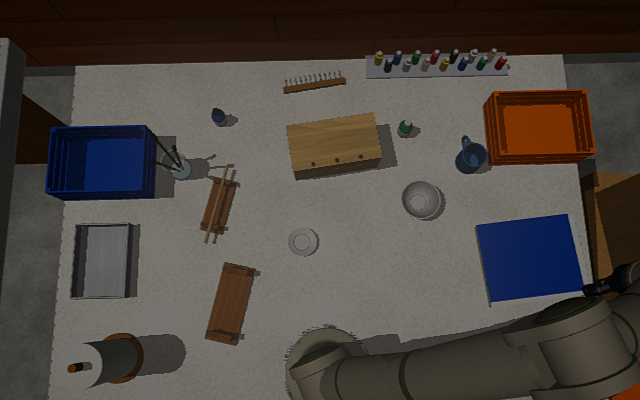

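The top view shows the chest at (335,145) with rivets along its near edge at (313,163), (337,160) and (361,156). The saucer is at (303,241), the bowl at (422,200), the brush jar at (180,165), the blue pot at (218,117), the green pot at (405,128) and the mug at (470,155). There are two rest-like objects: a smaller one at (219,205) with the pale dowel on it, and a larger one at (230,303) that is empty. I'll zoom in on both.

```bash
cat > h.py <<'E'
import numpy as np, cv2, json
from scipy.spatial.transform import Rotation as R
from station import ctrl, cams
def model(n):
    m=cams.camera_model(n); f=200/np.tan(np.radians(m['fov_y'])/2)
    K=np.array([[f,0,m['cx']],[0,f,m['cy']],[0,0,1.]])
    Rm=cv2.Rodrigues(np.array(m['rvec']))[0]; return K,Rm,np.array(m['tvec'])
def proj(n,P):
    K,Rm,t=model(n); p=(np.atleast_2d(P)@Rm.T+t)@K.T; return p[:,:2]/p[:,2:]
def ray(n,uv):
    K,Rm,t=model(n); d=Rm.T@np.linalg.inv(K)@np.array([uv[0],uv[1],1.]); return -Rm.T@t, d/np.linalg.norm(d)
def plane(n,uv,z):
    c,d=ray(n,uv); return c+d*(z-c[2])/d[2]
def tri(uv1,uv2,n1="scene",n2="top"):
    c1,d1=ray(n1,uv1); c2,d2=ray(n2,uv2)
    A=np.stack([d1,-d2],1); s=np.linalg.lstsq(A,c2-c1,rcond=None)[0]
    a=c1+d1*s[0]; b=c2+d2*s[1]; return (a+b)/2, np.linalg.norm(a-b)
def crop(im,x0,y0,x1,y1,k,fn):
    c=cv2.resize(im[y0:y1,x0:x1],None,fx=k,fy=k,interpolation=cv2.INTER_CUBIC)
    for x in range((x0+9)//10*10,x1,10):
        cv2.line(c,(int((x-x0)*k),0),(int((x-x0)*k),6 if x%50 else 14),(0,0,255),1)
        if x%20==0: cv2.putText(c,str(x),(int((x-x0)*k)+1,22),0,.35,(0,0,255),1)
    for y in range((y0+9)//10*10,y1,10):
        cv2.line(c,(0,int((y-y0)*k)),(6,int((y-y0)*k)),(0,0,255),1)
        if y%20==0: cv2.putText(c,str(y),(8,int((y-y0)*k)+4),0,.35,(0,0,255),1)
    cv2.imwrite(fn,c)
E
python3 - <<'E'
from h import *
t=cv2.imread("pics/top0.png"); s=cv2.imread("pics/scene0.png")
crop(t,190,150,260,350,4,"pics/t_rest.png")
crop(s,270,110,420,200,5,"pics/s_rest.png")
crop(t,280,100,430,190,5,"pics/t_chest.png")
crop(s,290,180,420,300,5,"pics/s_chest.png")
for P in ([0.5,0,0],[.7,0,0],[.7,.3,0]): print(proj("top",P),proj("scene",P))
print([ -model(n)[1].T@model(n)[2] for n in ("top","scene")])
E
```

```text
[[323.3608764  200.59300647]] [[321.97938041 223.87106569]]
[[321.86259077 138.84517295]] [[377.59161965 258.55182792]]
[[227.11458507 141.09086114]] [[435.13129206 203.49182896]]
[array([0.16626005, 0.0031465 , 1.55637646]), array([ 1.11060559, -0.70282818,  0.9091752 ])]
```

View pics/t_rest.png

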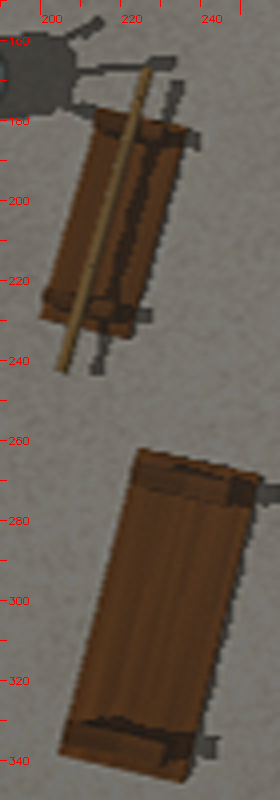

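View pics/s_rest.png

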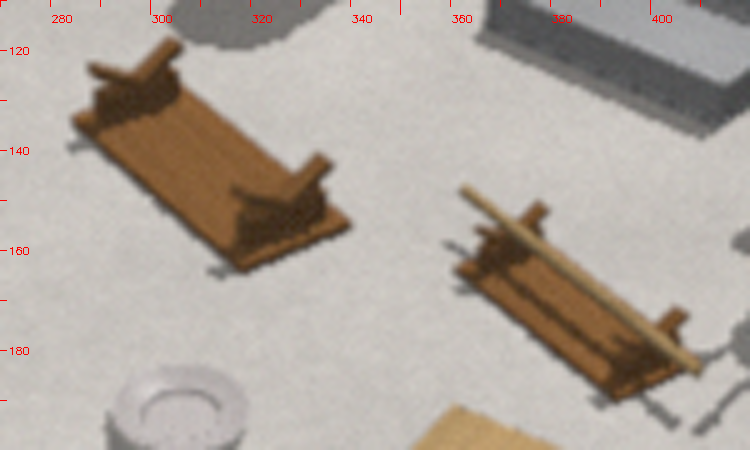

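View pics/t_chest.png

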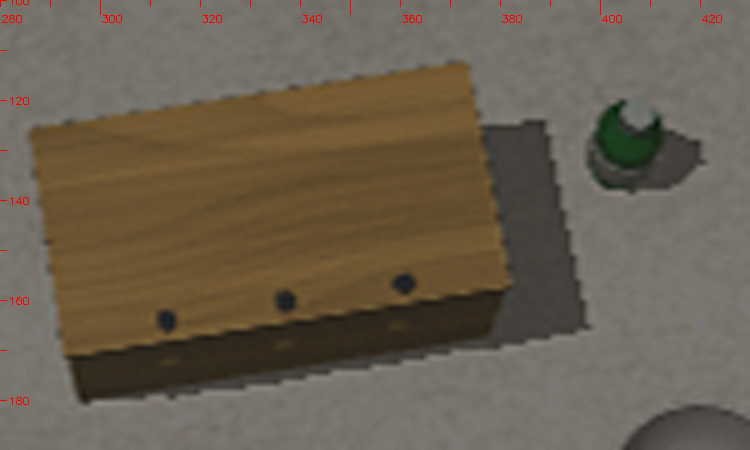

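View pics/s_chest.png

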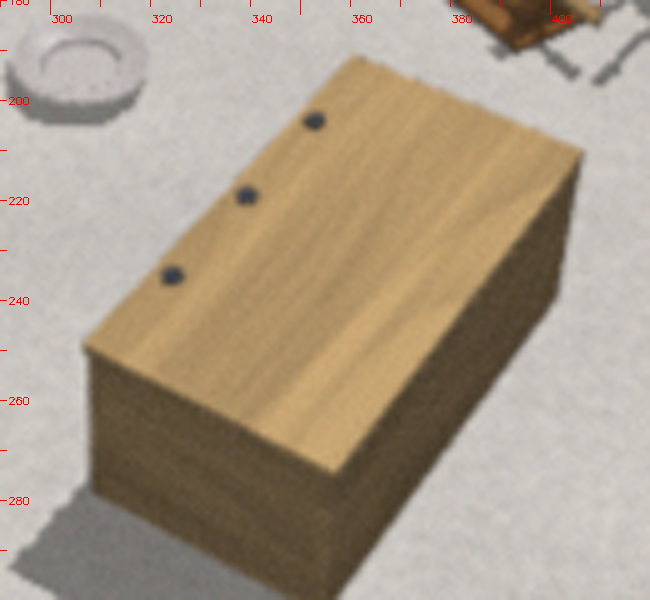

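The smaller rest, which carries the dowel, is the one at top (219,205) / scene (385,170). The larger empty one at top (230,303) / scene (310,142) is a decoy. Next I triangulate the lid corners, rivets and dowel ends.

Run:
```python
from h import *
np.set_printoptions(precision=4,suppress=True)
t=cv2.imread("pics/top0.png"); s=cv2.imread("pics/scene0.png")
# lid corners
C={'fl':((404,210),(287,125.5)),'fr':((355,274),(372,112.5)),'nr':((307,249),(381,157.5)),'nl':((359,191),(294,171))}
for k,(a,b) in C.items(): print(k,*tri(a,b), plane('top',b,.113),plane('scene',a,.113))
# rivets: dark blobs
def blobs(im,x0,y0,x1,y1,thr):
    g=im[y0:y1,x0:x1].max(2); n,l,st,c=cv2.connectedComponentsWithStats((g<thr).astype(np.uint8))
    return [(c[i]+[x0,y0],st[i,4]) for i in range(1,n) if 4<st[i,4]<60]
bt=blobs(t,305,150,370,168,58); bs=blobs(s,318,198,362,242,90)
print(bt,bs)
rt=[(313.3,164),(337,160),(360.8,156.5)]; rs=[(352.6,204.2),(339,219),(324.2,235)]
for a,b in zip(rs,rt): print('rivet',*tri(a,b),plane('top',b,.115),plane('scene',a,.115))
print('A',*tri((361,148),(205.5,242))); print('B',*tri((408,184),(226.5,167)))
for n,p in (('scene',[(361,148),(408,184)]),('top',[(205.5,242),(226.5,167)])): print(n,[plane(n,q,.033) for q in p])
```

```text
fl [0.7037 0.1007 0.1119] 0.004764623625344958 [0.7052 0.1022 0.113 ] [0.703  0.0973 0.113 ]
fr [ 0.7394 -0.1533  0.1077] 0.0062954529784321825 [ 0.7396 -0.1505  0.113 ] [ 0.7401 -0.1595  0.113 ]
nr [ 0.6019 -0.1716  0.106 ] 0.00038216196111528355 [ 0.6    -0.1706  0.113 ] [ 0.6063 -0.1764  0.113 ]
nl [0.5652 0.0825 0.1109] 0.002208188593472048 [0.5655 0.0832 0.113 ] [0.5661 0.0794 0.113 ]
[(array([360.3846, 156.3846]), np.int32(13)), (array([336.8182, 159.7273]), np.int32(11)), (array([312.9091, 163.6364]), np.int32(11))] [(array([352.5, 204. ]), np.int32(8)), (array([339. , 218.5]), np.int32(6)), (array([323.875, 234.875]), np.int32(8))]
rivet [0.5857 0.0267 0.1106] 0.00048802592957998726 [0.5846 0.0268 0.115 ] [0.5885 0.0225 0.115 ]
rivet [ 0.5958 -0.0426  0.1112] 0.0007089607316524501 [ 0.595  -0.0422  0.115 ] [ 0.5981 -0.046   0.115 ]
rivet [ 0.605  -0.112   0.1112] 8.582345729341697e-05 [ 0.6038 -0.1118  0.115 ] [ 0.6075 -0.1148  0.115 ]
A [0.374  0.3513 0.0304] 0.00592308543074964
B [0.6041 0.293  0.0303] 0.005208763107415347
scene [array([0.3747, 0.3453, 0.033 ]), array([0.6044, 0.2873, 0.033 ])]
top [array([0.3757, 0.3529, 0.033 ]), array([0.6054, 0.2943, 0.033 ])]
```

Cross-check: rivet spacing is 70 mm, the lid measures about 256 × 141 mm, and dowel length comes out at 237 mm with z ≈ 31 mm. All agree with the text. The two views differ by about 4 mm in y, so I average them and will calibrate again once the dowel is in hand. Chest yaw is about 0.137 and dowel yaw about -0.248.

I turn the tool first, then travel around the base.

```bash
cat >> h.py <<'E'
def go(target=None,yaw=None):
    s=ctrl.sense(); q=np.array(s['ee_rot']); Rt=R.from_quat([q[1],q[2],q[3],q[0]]); x=Rt.as_matrix()[:,0]
    y0=np.arctan2(x[1],x[0]); print('t',round(s['t'],2),'pos',np.round(s['eef_pos'],4),'yaw',round(y0,4),'zax',np.round(Rt.as_matrix()[:,2],4),'F',np.round(s['ft_force'],2),'w',round(float(s['grip_width']),3))
    if yaw is not None: # want frame: x=(cos,sin,0), z down
        D=R.from_matrix(np.array([[np.cos(yaw),np.sin(yaw),0],[np.sin(yaw),-np.cos(yaw),0],[0,0,-1]]).T)
        print('rotvec tool',np.round((Rt.inv()*D).as_rotvec(),4))
    if target is not None: print('delta tool mm',np.round(Rt.inv().apply(np.array(target)-s['eef_pos'])*1000,1))
E
python3 -c "
from h import *
go([.5,-.3,.2],-.248)
for n,uv in (('bowl',(422,200)),('jar',(180,165)),('saucer',(303,241)),('pot1',(218,117))): print(n,plane('top',uv,.05))
"
```

```text
t 0.1 pos [ 0.2181 -0.691   0.2305] yaw 0.3058 zax [-5.0e-04  1.3e-03 -1.0e+00] F [0.91 0.05 0.61] w 0.996
rotvec tool [-1.300e-03  5.000e-04  5.538e-01]
delta tool mm [ 386.5 -287.9   30.9]
bowl [ 0.48391477 -0.29412507  0.05      ]
jar [0.61027549 0.43225203 0.05      ]
saucer [0.36945906 0.06273008 0.05      ]
pot1 [0.76184794 0.31993415 0.05      ]
```

Call:
arm_command:
  deltas:
    - [[0,0,4,0,0,0.11],[0,0,4,0,0,0.111],[0,0,4,0,0,0.111],[0,0,4,0,0,0.111],[0,0,4,0,0,0.111]]
  claw: -1

```text
t: 0.52
eef_pos: [0.2182, -0.6911, 0.2106]
ee_rot: [-0.0, 0.992, -0.126, -0.0]
ft_force: [0.1, -0.4, 0.3]
grip_width: 0.998
```

```bash
python3 -c "
from h import *
go([.5,-.3,.2],-.248)
go([.49,.320,.2],-.248)
"
```

```text
t 0.52 pos [ 0.2182 -0.6911  0.2106] yaw -0.2537 zax [-3.e-04  8.e-04 -1.e+00] F [ 0.07 -0.39  0.32] w 0.998
rotvec tool [-0.0007  0.0005 -0.0057]
delta tool mm [ 174.7 -449.3   10.8]
t 0.52 pos [ 0.2182 -0.6911  0.2106] yaw -0.2537 zax [-3.e-04  8.e-04 -1.e+00] F [ 0.07 -0.39  0.32] w 0.998
rotvec tool [-0.0007  0.0005 -0.0057]
delta tool mm [    9.4 -1046.9    11.3]
```

Call:
arm_command:
  deltas:
    - [[14.5,-37.5,0,0,0,0],[14.5,-37.5,0,0,0,0],[14.5,-37.5,0,0,0,0],[14.5,-37.5,0,0,0,0],[14.5,-37.5,0,0,0,0]]

```text
t: 0.93
eef_pos: [0.3352, -0.5256, 0.2109]
ee_rot: [-0.0, 0.992, -0.124, -0.0]
ft_force: [1.7, 0.3, -0.8]
grip_width: 1.001
```

Call:
arm_command:
  deltas:
    - [[14.5,-37.5,0,0,0,0],[14.5,-37.5,0,0,0,0],[14.5,-37.5,0,0,0,0],[14.5,-37.5,0,0,0,0],[14.5,-37.5,0,0,0,0]]

```text
t: 1.35
eef_pos: [0.4516, -0.3616, 0.2111]
ee_rot: [-0.0, 0.992, -0.124, -0.0]
ft_force: [-0.3, -1.0, 0.7]
grip_width: 0.999
```

Call:
arm_command:
  deltas:
    - [[10,-39,0,0,0,0],[0,-40,0,0,0,0],[-8,-40,0,0,0,0],[-10,-40,0,0,0,0],[-10,-40,0,0,0,0]]

```text
t: 1.77
eef_pos: [0.4821, -0.1641, 0.211]
ee_rot: [-0.0, 0.992, -0.124, -0.0]
ft_force: [0.4, 0.3, -0.2]
grip_width: 0.997
```

```bash
python3 -c "
from h import *
go([.49,.320,.15],-.248)
"
```

```text
t 1.77 pos [ 0.4821 -0.1641  0.211 ] yaw -0.248 zax [-5.e-04  1.e-04 -1.e+00] F [ 0.38  0.34 -0.25] w 0.997
rotvec tool [ 0.      0.0005 -0.    ]
delta tool mm [-111.1 -471.3   61. ]
```

Call:
arm_command:
  deltas:
    - [[-9.3,-39.3,0,0,0,0],[-9.3,-39.3,0,0,0,0],[-9.3,-39.3,0,0,0,0],[-9.3,-39.3,0,0,0,0],[-9.3,-39.3,0,0,0,0]]

```text
t: 2.18
eef_pos: [0.4851, 0.0377, 0.2112]
ee_rot: [0.0, 0.992, -0.124, -0.0]
ft_force: [1.2, -1.2, -0.1]
grip_width: 1.001
```

Call:
arm_command:
  deltas:
    - [[-9.3,-39.3,0,0,0,0],[-9.3,-39.3,0,0,0,0],[-9.3,-39.3,0,0,0,0],[-9.3,-39.3,0,0,0,0],[-9,-39,0,0,0,0]]

```text
t: 2.6
eef_pos: [0.4884, 0.2394, 0.2112]
ee_rot: [0.0, 0.992, -0.124, -0.0]
ft_force: [0.3, 0.1, -0.1]
grip_width: 0.999
```

Call:
arm_command:
  deltas:
    - [[-9,-39,10,0,0,0],[-9,-39,10,0,0,0],[0,0,20,0,0,0],[0,0,20,0,0,0]]

```text
t: 2.93
eef_pos: [0.4901, 0.3209, 0.1504]
ee_rot: [-0.001, 0.993, -0.121, 0.0]
ft_force: [0.1, -1.0, 0.4]
grip_width: 0.997
```

```bash
python3 -c "
from h import *
go([.49,.320,.015],-.248)
for n in ('scene','top'):
    im=cams.camera(n); cv2.imwrite(f'pics/{n}1.png',im)
crop(cv2.imread('pics/top1.png'),170,130,290,280,4,'pics/t1.png')
crop(cv2.imread('pics/scene1.png'),330,80,450,210,5,'pics/s1.png')
"
```

```text
t 2.93 pos [0.4901 0.3209 0.1504] yaw -0.2432 zax [ 6.0e-04  1.6e-03 -1.0e+00] F [ 0.1  -1.05  0.43] w 0.997
rotvec tool [-0.0017 -0.0002  0.0048]
delta tool mm [1.000e-01 1.200e+00 1.354e+02]
```

View pics/t1.png

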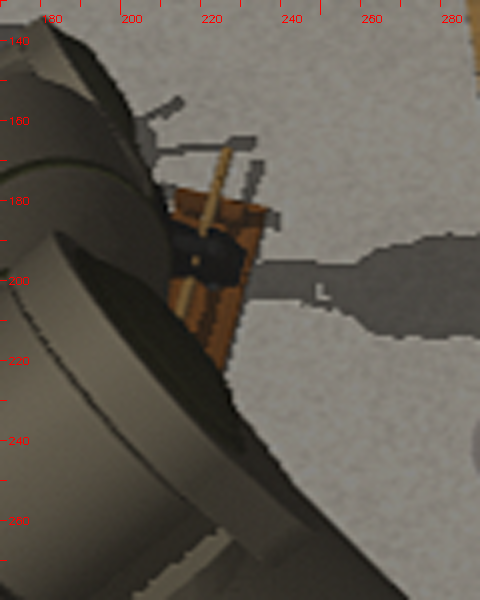

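View pics/s1.png

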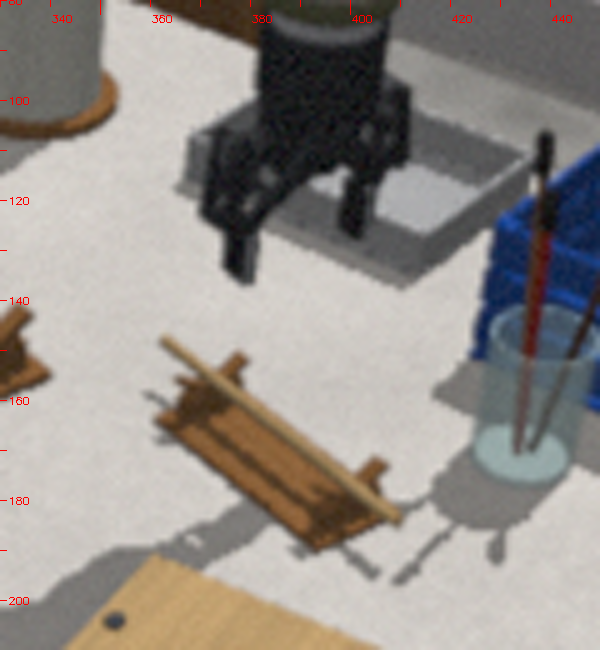

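The open jaws (scene tips at (376,135) and (399,125)) straddle the dowel's middle, and the jar at (435,150) is well clear. I descend and grip.

Call:
arm_command:
  deltas:
    - [[0,1,35,0,0,0.005],[0,0,35,0,0,0],[0,0,30,0,0,0],[0,0,20,0,0,0],[0,0,15,0,0,0]]

```text
t: 3.45
eef_pos: [0.4904, 0.3155, 0.0151]
ee_rot: [0.001, 0.992, -0.127, -0.001]
ft_force: [-0.6, 0.5, 1.0]
grip_width: 0.999
```

Call:
arm_command:
  deltas:
    - [[0,0,0,0,0,0],[0,0,0,0,0,0],[0,0,0,0,0,0],[0,0,0,0,0,0],[0,0,0,0,0,0]]
  claw: 1
  grip_force: 60

```text
t: 3.87
eef_pos: [0.4911, 0.3167, 0.0177]
ee_rot: [-0.001, 0.992, -0.126, 0.001]
ft_force: [-1.0, 0.8, -0.1]
grip_width: 0.301
```

Call:
arm_command:
  deltas:
    - [[0,0,0,0,0,0],[0,0,0,0,0,0],[0,0,0,0,0,0]]

```text
t: 4.12
eef_pos: [0.4922, 0.3205, 0.0181]
ee_rot: [-0.003, 0.992, -0.125, 0.002]
ft_force: [0.1, 8.5, 6.5]
grip_width: 0.094
```

```bash
python3 -c "
from h import *
go([.49,.320,.015],-.248)
for n in ('scene','top'):
    im=cams.camera(n); cv2.imwrite(f'pics/{n}2.png',im)
crop(cv2.imread('pics/scene2.png'),330,80,450,210,5,'pics/s2.png')
"
```

```text
t 4.12 pos [0.4922 0.3205 0.0181] yaw -0.2512 zax [ 0.0049  0.0062 -1.    ] F [0.07 8.46 6.46] w 0.094
rotvec tool [-0.0072 -0.0033 -0.0032]
delta tool mm [-2.   1.   3.1]
```

View pics/s2.png

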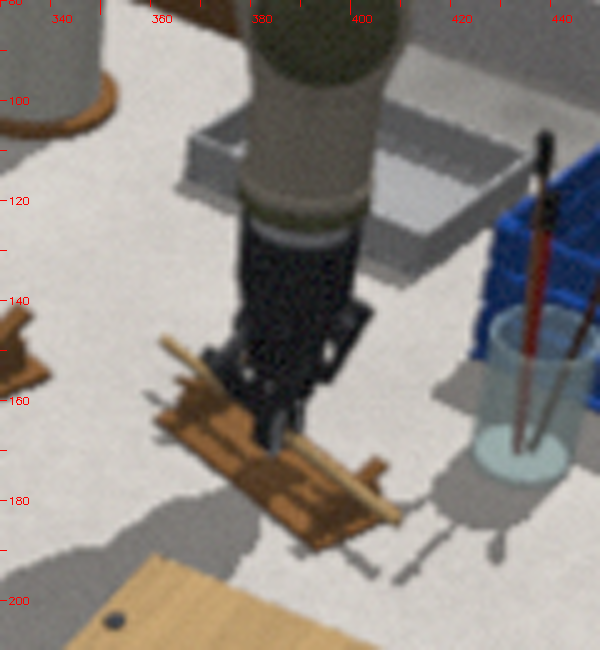

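Gripped, with an opening of about 8–10 mm. I note the grasp pose for the return: (0.4922, 0.3205, 0.018), yaw -0.25. Lifting.

Call:
arm_command:
  deltas:
    - [[0,0,0,0,0,0],[0,0,0,0,0,0]]

```text
t: 4.38
eef_pos: [0.4922, 0.3204, 0.0181]
ee_rot: [-0.003, 0.992, -0.125, 0.002]
ft_force: [1.0, 8.3, 5.5]
grip_width: 0.09
```

Call:
arm_command:
  deltas:
    - [[0,0,-10,0,0,0],[0,0,-20,0,0,0],[0,0,-30,0,0,0],[0,0,-35,0,0,0],[0,0,-35,0,0,0]]

```text
t: 4.8
eef_pos: [0.4899, 0.3155, 0.1481]
ee_rot: [0.001, 0.992, -0.126, -0.0]
ft_force: [1.7, 0.3, -0.3]
grip_width: 0.091
```

```bash
python3 -c "
from h import *
go([.4,-.06,.15],.137)
for n in ('scene',):
    im=cams.camera(n); cv2.imwrite(f'pics/{n}3.png',im)
crop(cv2.imread('pics/scene3.png'),330,80,450,210,5,'pics/s3.png')
"
```

```text
t 4.8 pos [0.4899 0.3155 0.1481] yaw -0.2536 zax [-9.e-04 -9.e-04 -1.e+00] F [ 1.74  0.34 -0.28] w 0.091
rotvec tool [ 0.001   0.0009 -0.3906]
delta tool mm [  7.2 386.1  -1.5]
```

View pics/s3.png

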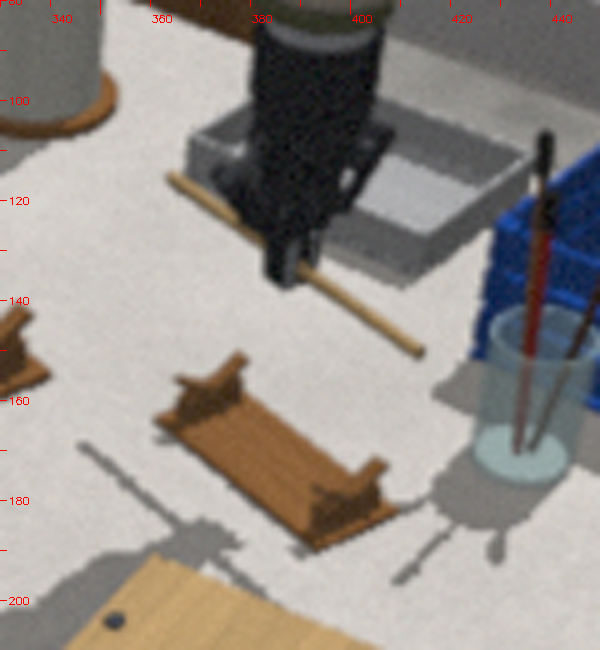

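The dowel is held level by its middle (scene ends at (364,115) and (414,151)). I carry it in front of the chest, turning to chest yaw.

Call:
arm_command:
  deltas:
    - [[0,38,0,0,0,0],[0,38,0,0,0,0],[0,38,0,0,0,0],[0,38,0,0,0,0],[0,38,0,0,0,0]]

```text
t: 5.27
eef_pos: [0.4418, 0.1307, 0.1469]
ee_rot: [-0.0, 0.992, -0.126, 0.0]
ft_force: [1.2, -1.6, 0.8]
grip_width: 0.088
```

Call:
arm_command:
  deltas:
    - [[-5,38,0,0,0,-0.098],[-5,38,0,0,0,-0.098],[-5,38,0,0,0,-0.098],[-5,38,0,0,0,-0.097],[0,20,0,0,0,0]]
  grip_force: 90

```text
t: 5.68
eef_pos: [0.4072, -0.0398, 0.1468]
ee_rot: [0.001, 0.998, 0.07, -0.001]
ft_force: [0.6, -0.8, 0.2]
grip_width: 0.079
```

```bash
python3 -c "
from h import *
go([.4265,-.068,.08],.137)
"
```

```text
t 5.68 pos [ 0.4072 -0.0398  0.1468] yaw 0.14 zax [-0.0015 -0.0015 -1.    ] F [ 0.65 -0.82  0.19] w 0.079
rotvec tool [0.0013 0.0017 0.003 ]
delta tool mm [15.3 30.5 66.8]
```

Call:
arm_command:
  deltas:
    - [[5,10,25,0,0,0],[5,10,25,0,0,0],[5,10,25,0,0,0],[0,0,15,0,0,0],[0,0,11,0,0,0]]

```text
t: 6.1
eef_pos: [0.4285, -0.0641, 0.0442]
ee_rot: [0.0, 0.998, 0.068, -0.0]
ft_force: [0.4, -0.5, -0.2]
grip_width: 0.079
```

```bash
python3 -c "
from h import *
go([.4265,-.068,.045],.137)
for n in ('scene','top'):
    im=cams.camera(n); cv2.imwrite(f'pics/{n}4.png',im)
crop(cv2.imread('pics/scene4.png'),250,150,410,270,5,'pics/s4.png')
crop(cv2.imread('pics/top4.png'),280,120,400,240,5,'pics/t4.png')
"
```

```text
t 6.1 pos [ 0.4285 -0.0641  0.0442] yaw 0.1361 zax [-9.e-04 -5.e-04 -1.e+00] F [ 0.39 -0.49 -0.16] w 0.079
rotvec tool [ 0.0004  0.001  -0.0009]
delta tool mm [-2.6  3.5 -0.8]
```

View pics/s4.png

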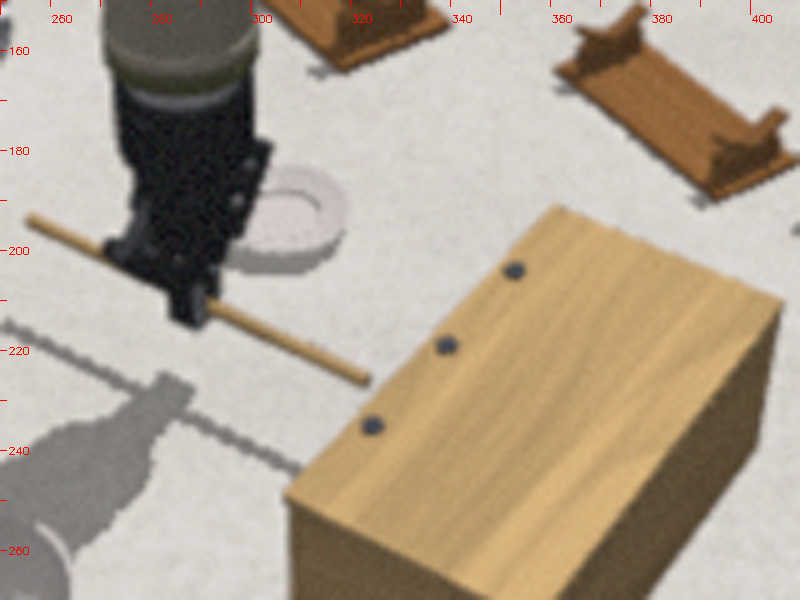

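View pics/t4.png

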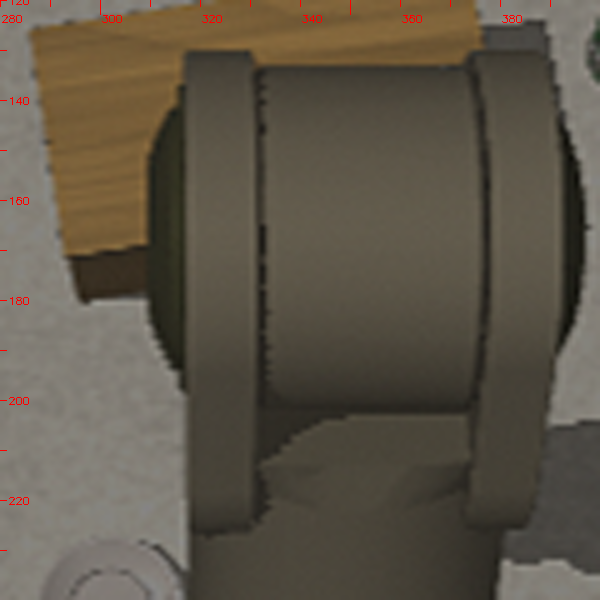

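The dowel's scene ends are at (256,194) and (323.6,226). The arm hides this part of the top view. I use the scene view, comparing dowel and chest in the same camera so its bias cancels.

Run:
```python
from h import *
np.set_printoptions(precision=4,suppress=True)
im=cv2.imread('pics/scene4.png')
# dowel mask: hsv on crop
hsv=cv2.cvtColor(im,cv2.COLOR_BGR2HSV)
def line(x0,y0,x1,y1):
    h=hsv[y0:y1,x0:x1]; m=(h[...,1]>70)&(h[...,0]>8)&(h[...,0]<28)&(h[...,2]>60)
    ys,xs=np.nonzero(m); return np.c_[xs+x0,ys+y0].astype(np.float32)
pf=line(292,208,326,230); pr=line(252,188,272,206)
for p in (pf,pr):
    v=cv2.fitLine(p,cv2.DIST_L2,0,.01,.01).ravel(); s=(p-v[2:])@v[:2]; print(len(p),'dir',v[:2],'ends',v[2:]+v[:2]*(s.min()-.3),v[2:]+v[:2]*(s.max()+.3))
    
tcp=np.array([.4285,-.0641,.0442]); d=np.array([np.cos(.1361),np.sin(.1361),0])
for h in (.012,.015,.019):
    e=[tcp+[0,0,h]+s*.12*d for s in (-1,1)]; print(h,'pred px',proj('scene',e))
for z in (.055,.059,.063): print(z,plane('scene',(323.6,226.2),z),plane('scene',(255.5,193.5),z))
```

```text
92 dir [0.8992 0.4376] ends [291.0623 210.2414] [326.1523 227.3176]
38 dir [0.8908 0.4543] ends [255.5595 193.2035] [271.2358 201.1979]
0.012 pred px [[255.7242 194.2392]
 [323.5719 226.3627]]
0.015 pred px [[255.633  193.465 ]
 [323.5832 225.5763]]
0.019 pred px [[255.511  192.4292]
 [323.5983 224.5238]]
0.055 [ 0.5462 -0.0464  0.055 ] [ 0.3055 -0.0777  0.055 ]
0.059 [ 0.5489 -0.0494  0.059 ] [ 0.3092 -0.0806  0.059 ]
0.063 [ 0.5515 -0.0525  0.063 ] [ 0.313  -0.0835  0.063 ]
```

The prediction from the robot pose matches the scene pixels to about 1 px. The middle-hole estimate is (0.586, -0.045), the tip is about 38 mm short of the wall, and a 2.4 mm lateral correction is needed.

Call:
arm_command:
  deltas:
    - [[0,2.4,-0.8,0,0,0],[14,0,0,0,0,0],[14,0,0,0,0,0],[4,0,0,0,0,0],[0,0,0,0,0,0]]

```text
t: 6.62
eef_pos: [0.4623, -0.0611, 0.0472]
ee_rot: [0.0, 0.998, 0.069, 0.001]
ft_force: [-0.6, -0.8, -0.6]
grip_width: 0.077
```

```bash
python3 -c "
from h import *
go([.586-.12*.9906,-.0448-.12*.1366,.045],.137)
for n in ('scene','top'):
    im=cams.camera(n); cv2.imwrite(f'pics/{n}5.png',im)
crop(cv2.imread('pics/scene5.png'),270,180,370,260,7,'pics/s5.png')
"
```

```text
t 6.62 pos [ 0.4623 -0.0611  0.0472] yaw 0.1381 zax [ 0.0029 -0.     -1.    ] F [-0.62 -0.78 -0.58] w 0.077
rotvec tool [ 0.0004 -0.0028  0.0011]
delta tool mm [4.8 0.7 2.2]
```

View pics/s5.png

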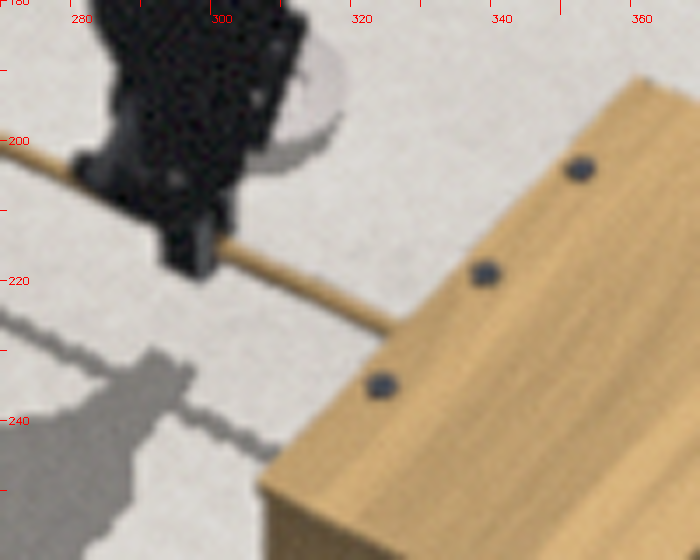

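Call:
arm_command:
  deltas:
    - [[0,0.7,2,0,-0.002,0],[0,0,0,0,0,0],[0,0,0,0,0,0]]

```text
t: 6.97
eef_pos: [0.4603, -0.062, 0.044]
ee_rot: [0.0, 0.998, 0.069, -0.001]
ft_force: [-0.0, 0.6, 0.0]
grip_width: 0.082
```

```bash
python3 -c "
from h import *
go([.586-.12*.9906,-.0448-.12*.1366,.045],.137)
"
```

```text
t 6.97 pos [ 0.4603 -0.062   0.044 ] yaw 0.1376 zax [-2.7e-03 -4.0e-04 -1.0e+00] F [-0.05  0.61  0.01] w 0.082
rotvec tool [0.     0.0028 0.0006]
delta tool mm [ 6.9  0.1 -1. ]
```

Call:
arm_command:
  deltas:
    - [[3,0,-0.7,0,0.001,0],[3,0,0,0,0,0],[3,0,0,0,0,0],[3,0,0,0,0,0],[0,0,0,0,0,0]]

```text
t: 7.38
eef_pos: [0.4738, -0.06, 0.0447]
ee_rot: [0.0, 0.998, 0.069, -0.0]
ft_force: [0.5, -0.3, 0.4]
grip_width: 0.079
```

```bash
python3 -c "
from h import *
go([.586-.12*.9906,-.0448-.12*.1366,.045],.137)
"
```

```text
t 7.38 pos [ 0.4738 -0.06    0.0447] yaw 0.138 zax [-1.e-04 -0.e+00 -1.e+00] F [ 0.54 -0.29  0.42] w 0.079
rotvec tool [0.     0.0001 0.001 ]
delta tool mm [-6.7  0.2 -0.3]
```

The tip is about 7 mm past the outer face with no force, so it is in the hole. Now I feel forward.

Call:
arm_command:
  deltas:
    - [[2,0,0,0,0,0],[2,0,0,0,0,0],[2,0,0,0,0,0],[2,0,0,0,0,0],[0,0,0,0,0,0]]

```text
t: 7.8
eef_pos: [0.4813, -0.059, 0.0447]
ee_rot: [0.0, 0.998, 0.069, -0.0]
ft_force: [0.4, 0.2, -0.5]
grip_width: 0.076
```

Call:
arm_command:
  deltas:
    - [[1,0,0,0,0,0],[1,0,0,0,0,0],[0,0,0,0,0,0]]

```text
t: 8.05
eef_pos: [0.4829, -0.0588, 0.0447]
ee_rot: [0.0, 0.998, 0.069, -0.0]
ft_force: [0.1, 0.0, 0.2]
grip_width: 0.078
```

Call:
arm_command:
  deltas:
    - [[1,0,0,0,0,0],[1,0,0,0,0,0],[0,0,0,0,0,0]]

```text
t: 8.3
eef_pos: [0.485, -0.0585, 0.0447]
ee_rot: [0.0, 0.998, 0.069, -0.0]
ft_force: [-0.3, 0.1, -0.8]
grip_width: 0.079
```

```bash
python3 -c "
from h import *
go([.586-.12*.9906,-.0448-.12*.1366,.045],.137)
"
```

```text
t 8.3 pos [ 0.485  -0.0585  0.0447] yaw 0.1379 zax [-7.e-04 -1.e-04 -1.e+00] F [-0.31  0.05 -0.79] w 0.079
rotvec tool [0.     0.0007 0.0009]
delta tool mm [-18.    0.2  -0.2]
```

Call:
arm_command:
  deltas:
    - [[1,0,0,0,0,0],[1,0,0,0,0,0],[0,0,0,0,0,0]]

```text
t: 8.55
eef_pos: [0.486, -0.0584, 0.0446]
ee_rot: [0.0, 0.998, 0.069, -0.001]
ft_force: [-2.7, -0.5, 1.0]
grip_width: 0.077
```

Call:
arm_command:
  deltas:
    - [[0.5,0,0,0,0,0],[0.5,0,0,0,0,0],[0,0,0,0,0,0]]

```text
t: 8.8
eef_pos: [0.4868, -0.0583, 0.0446]
ee_rot: [0.0, 0.998, 0.069, -0.001]
ft_force: [-3.6, -1.0, 0.1]
grip_width: 0.08
```

Call:
arm_command:
  deltas:
    - [[0.5,0,0,0,0,0],[0.5,0,0,0,0,0],[0,0,0,0,0,0]]

```text
t: 9.05
eef_pos: [0.4883, -0.058, 0.0447]
ee_rot: [0.0, 0.998, 0.069, -0.001]
ft_force: [-5.4, -0.3, -0.3]
grip_width: 0.079
```

Call:
arm_command:
  deltas:
    - [[0.5,0,0,0,0,0],[0.5,0,0,0,0,0],[0,0,0,0,0,0]]

```text
t: 9.3
eef_pos: [0.4895, -0.0579, 0.0447]
ee_rot: [0.0, 0.998, 0.069, -0.001]
ft_force: [-4.6, 0.0, 0.0]
grip_width: 0.081
```

It gives: about 3.5 mm of travel at only about 4.6 N, with the pose following the command 1:1. This is the catch, so I push on.

Call:
arm_command:
  deltas:
    - [[1,0,0,0,0,0],[1,0,0,0,0,0],[0,0,0,0,0,0]]

```text
t: 9.55
eef_pos: [0.4913, -0.0576, 0.0447]
ee_rot: [0.0, 0.998, 0.069, -0.001]
ft_force: [-5.1, -0.3, -0.1]
grip_width: 0.075
```

Call:
arm_command:
  deltas:
    - [[1,0,0,0,0,0],[1,0,0,0,0,0],[1,0,0,0,0,0],[0,0,0,0,0,0]]

```text
t: 9.88
eef_pos: [0.494, -0.0573, 0.0446]
ee_rot: [0.0, 0.998, 0.069, -0.001]
ft_force: [-6.3, -1.3, 0.1]
grip_width: 0.084
```

```bash
python3 -c "
from h import *
go([.586-.12*.9906,-.0448-.12*.1366,.045],.137)
for n in ('scene',):
    im=cams.camera(n); cv2.imwrite(f'pics/{n}6.png',im)
crop(cv2.imread('pics/scene6.png'),270,160,420,280,5,'pics/s6.png')
"
```

```text
t 9.88 pos [ 0.494  -0.0573  0.0446] yaw 0.1377 zax [-2.2e-03 -3.0e-04 -1.0e+00] F [-6.29 -1.32  0.05] w 0.084
rotvec tool [-0.      0.0022  0.0007]
delta tool mm [-27.2   0.2  -0.3]
```

View pics/s6.png

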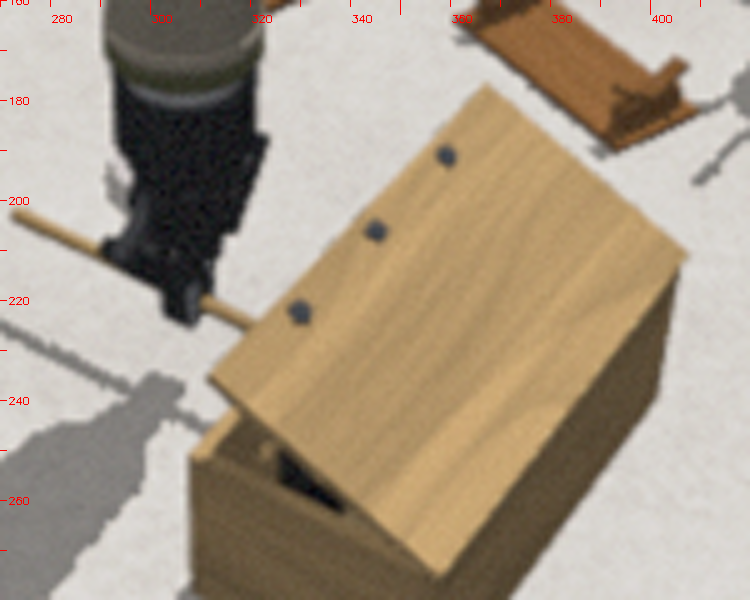

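The lid has popped up: its right front corner is now at scene (312,235) and the open gap is visible. Now I withdraw the dowel, raise it to z ≈ 0.118, and shift 35 mm to the chest's left.

Call:
arm_command:
  deltas:
    - [[-10,0,0,0,0,0],[-20,0,0,0,0,0],[-30,0,0,0,0,0],[0,0,0,0,0,0]]

```text
t: 10.27
eef_pos: [0.4302, -0.0661, 0.045]
ee_rot: [0.0, 0.998, 0.068, -0.002]
ft_force: [-2.1, 0.1, 0.4]
grip_width: 0.077
```

Call:
arm_command:
  deltas:
    - [[0,-10,-20,0,0,0],[0,-10,-20,0,0,0],[0,-10,-13,0,0,0],[0,-5,-5.5,0,0,0],[0,0,0,0,0,0]]
  grip_force: 110

```text
t: 10.68
eef_pos: [0.4319, -0.0297, 0.1045]
ee_rot: [-0.0, 0.998, 0.07, 0.002]
ft_force: [-0.5, 0.2, -0.1]
grip_width: 0.072
```

```bash
python3 -c "
from h import *
d=np.array([.9906,.1366,0]); hg=np.array([.7199,.009,.103]); 
go(hg-(.1+.12)*d,.137)
for n in ('scene','top'):
    im=cams.camera(n); cv2.imwrite(f'pics/{n}7.png',im)
crop(cv2.imread('pics/scene7.png'),270,140,420,260,5,'pics/s7.png')
# lid angle from right front corner
c0=np.array([.7247,-.0257,.105]); yv=np.array([-.1366,.9906,0])
for th in (.3,.35,.4,.45,.5):
    P=c0-.132*yv-.142*np.cos(th)*d+[0,0,.142*np.sin(th)]+.008*(np.sin(th)*d+np.array([0,0,np.cos(th)])); print(th,proj('scene',P))
"
```

```text
t 10.68 pos [ 0.4319 -0.0297  0.1045] yaw 0.1395 zax [ 3.5e-03  5.0e-04 -1.0e+00] F [-0.5   0.2  -0.08] w 0.072
rotvec tool [-0.     -0.0036  0.0025]
delta tool mm [70.6  1.2  1.8]
0.3 [[308.6210639  237.47942571]]
0.35 [[309.51783803 235.96857608]]
0.4 [[310.54021123 234.54080333]]
0.45 [[311.68772489 233.20087267]]
0.5 [[312.95958811 231.95348271]]
```

View pics/s7.png

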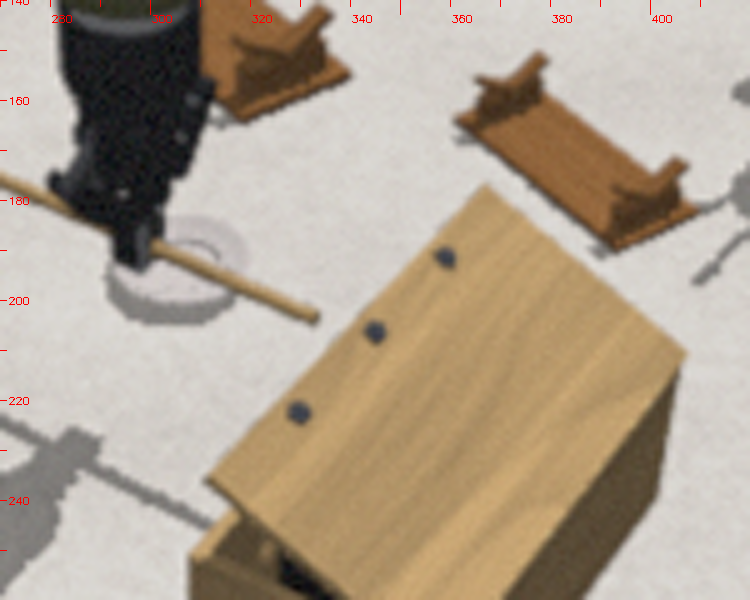

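The lid stands at about 0.38 rad and the dowel tip at (331,203) is at the gap's height. Next: slide in under the lid, then lift.

Call:
arm_command:
  deltas:
    - [[15,0,0,0,0,0],[20,0,0,0,0,0],[20,0,0,0,0,0],[15,0,0,0,0,0],[0,0,0,0,0,0]]

```text
t: 11.2
eef_pos: [0.5032, -0.0212, 0.1022]
ee_rot: [-0.0, 0.998, 0.069, 0.001]
ft_force: [-0.0, -0.5, 0.1]
grip_width: 0.074
```

```bash
python3 -c "
from h import *
d=np.array([.9906,.1366,0]); hg=np.array([.7199,.009,.103]); 
go(hg-(.1+.12)*d,.137)
for n in ('scene',):
    im=cams.camera(n); cv2.imwrite(f'pics/{n}8.png',im)
crop(cv2.imread('pics/scene8.png'),270,140,420,260,5,'pics/s8.png')
"
```

```text
t 11.2 pos [ 0.5032 -0.0212  0.1022] yaw 0.1376 zax [ 1.4e-03  2.0e-04 -1.0e+00] F [-0.02 -0.46  0.13] w 0.074
rotvec tool [ 0.     -0.0014  0.0006]
delta tool mm [-1.2 -0.3 -0.8]
```

View pics/s8.png

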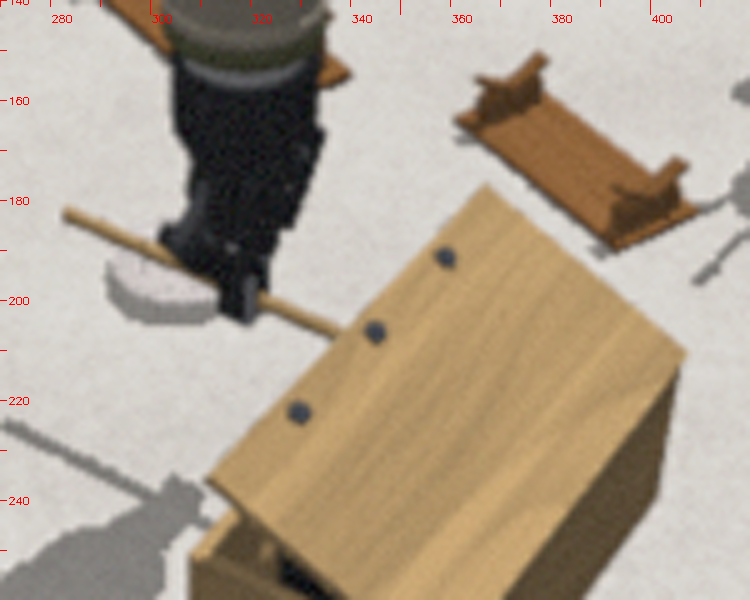

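Call:
arm_command:
  deltas:
    - [[3,0,-11,0,0,0],[4,0,-11,0,0,0],[4.5,0,-9,0,0,0],[5,0,-8.5,0,0,0],[0,0,0,0,0,0]]

```text
t: 11.67
eef_pos: [0.516, -0.0195, 0.1431]
ee_rot: [0.0, 0.998, 0.068, -0.0]
ft_force: [0.9, -0.8, -1.8]
grip_width: 0.074
```

```bash
python3 -c "
from h import *
d=np.array([.9906,.1366,0]); hg=np.array([.7199,.009,.103]); 
go(hg-(.0825+.12)*d+[0,0,.0385],.137)
for n in ('scene',):
    im=cams.camera(n); cv2.imwrite(f'pics/{n}9.png',im)
crop(cv2.imread('pics/scene9.png'),270,140,420,260,5,'pics/s9.png')
"
```

```text
t 11.67 pos [ 0.516  -0.0195  0.1431] yaw 0.1371 zax [-5.e-04 -4.e-04 -1.e+00] F [ 0.94 -0.78 -1.76] w 0.074
rotvec tool [0.0003 0.0006 0.0001]
delta tool mm [ 3.4 -0.4  1.6]
```

View pics/s9.png

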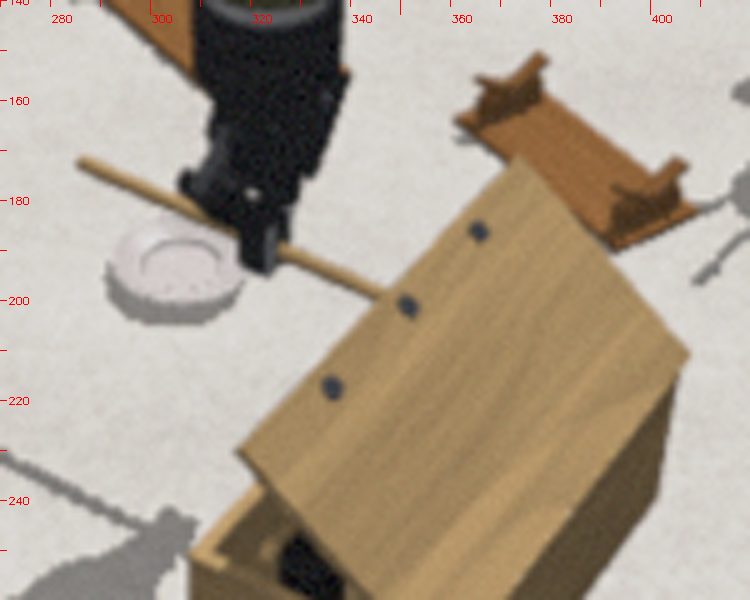

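The lid is rising smoothly (about 0.6 rad, load about 2 N). I continue the arc.

Call:
arm_command:
  deltas:
    - [[7.5,0,-8,0,0,0],[7,0,-7.5,0,0,0],[8,0,-6.5,0,0,0],[8,0,-6,0,0,0],[0,0,0,0,0,0]]

```text
t: 12.13
eef_pos: [0.5481, -0.0145, 0.1712]
ee_rot: [0.0, 0.998, 0.069, 0.0]
ft_force: [-0.6, -0.3, 0.8]
grip_width: 0.072
```

Call:
arm_command:
  deltas:
    - [[9,0,-5,0,0,0],[9,0,-4,0,0,0],[9.5,0,-3,0,0,0],[9.5,0,-2,0,0,0],[0,0,0,0,0,0]]

```text
t: 12.55
eef_pos: [0.5859, -0.009, 0.1852]
ee_rot: [-0.0, 0.998, 0.069, 0.001]
ft_force: [1.0, 0.1, 0.1]
grip_width: 0.072
```

```bash
python3 -c "
from h import *
d=np.array([.9906,.1366,0]); hg=np.array([.7199,.009,.103]); 
go(hg-(-.0227+.12)*d+[0,0,.0804],.137)
for n in ('scene',):
    im=cams.camera(n); cv2.imwrite(f'pics/{n}10.png',im)
crop(cv2.imread('pics/scene10.png'),270,100,420,260,5,'pics/s10.png')
"
```

```text
t 12.55 pos [ 0.5859 -0.009   0.1852] yaw 0.1383 zax [ 2.e-03  4.e-04 -1.e+00] F [1.   0.14 0.06] w 0.072
rotvec tool [-0.0001 -0.0021  0.0013]
delta tool mm [37.9  0.6  1.8]
```

View pics/s10.png

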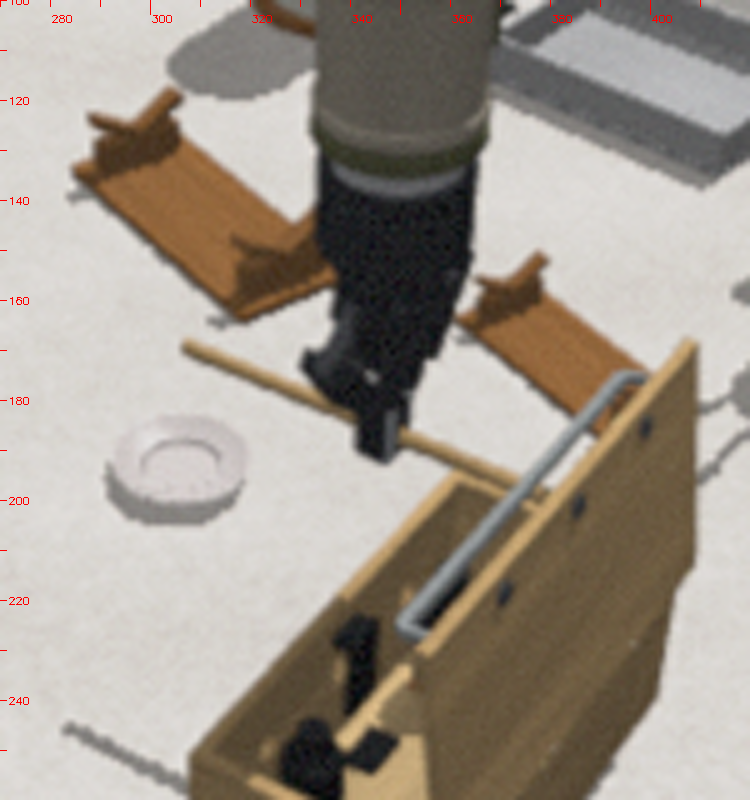

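The lid is at about 1.4 rad, and the dowel tip bears on its inside below the keeper bar (bar from (395,175) to (350,225)). I push past upright.

Call:
arm_command:
  deltas:
    - [[10,0,0,0,0,0],[10,0,0,0,0,0],[9,0,1,0,0,0],[8,0,1,0,0,0],[0,0,0,0,0,0]]

```text
t: 13.02
eef_pos: [0.6216, -0.004, 0.1822]
ee_rot: [-0.0, 0.998, 0.069, -0.0]
ft_force: [-0.1, -0.3, -0.9]
grip_width: 0.075
```

```bash
python3 -c "
from h import *
d=np.array([.9906,.1366,0]); hg=np.array([.7199,.009,.103]); 
go(hg-(-.0227+.12)*d+[0,0,.0804],.137)
for n in ('scene',):
    im=cams.camera(n); cv2.imwrite(f'pics/{n}11.png',im)
crop(cv2.imread('pics/scene11.png'),270,100,420,260,5,'pics/s11.png')
"
```

```text
t 13.02 pos [ 0.6216 -0.004   0.1822] yaw 0.1382 zax [-0.e+00  2.e-04 -1.e+00] F [-0.15 -0.28 -0.87] w 0.075
rotvec tool [-0.0002 -0.      0.0012]
delta tool mm [ 1.8  0.6 -1.2]
```

View pics/s11.png

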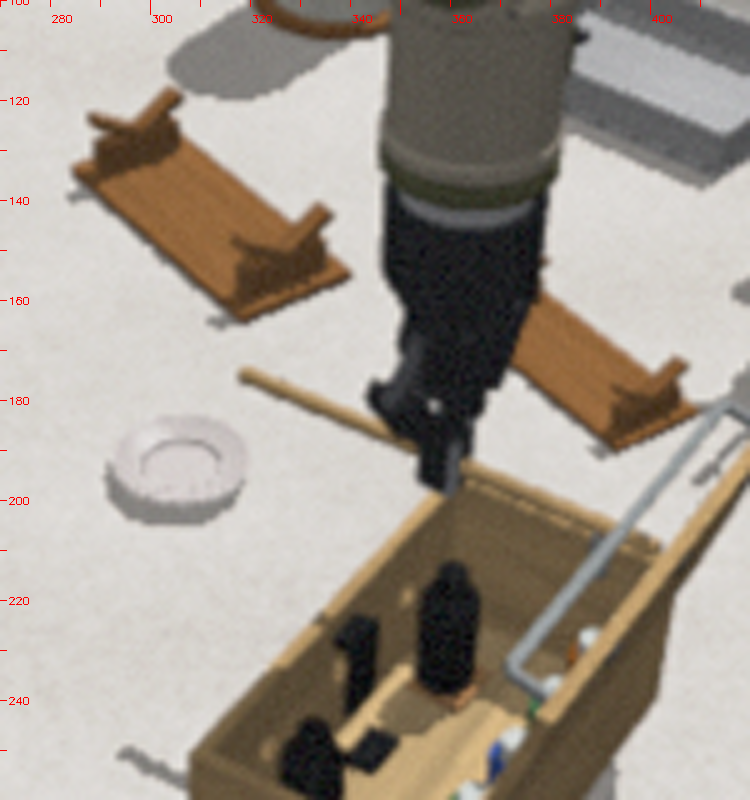

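The lid has dropped back to its stop; its free edge now runs off toward (420,190). I back out, turn to the rest's yaw, and carry the dowel over.

Call:
arm_command:
  deltas:
    - [[-20,0,0,0,0,0],[-35,0,0,0,0,0],[-35,0,0,0,0,0],[-20,-20,0,0,0,0],[0,-35,0,0,0,0]]

```text
t: 13.48
eef_pos: [0.4982, 0.0303, 0.1826]
ee_rot: [0.001, 0.998, 0.065, -0.003]
ft_force: [0.1, 0.3, 0.8]
grip_width: 0.069
```

Call:
arm_command:
  deltas:
    - [[0,-35,0,0,0,0.097],[0,-35,0,0,0,0.097],[0,-35,0,0,0,0.097],[0,-35,0,0,0,0.097],[0,-20,0,0,0,0]]

```text
t: 13.9
eef_pos: [0.5085, 0.1979, 0.1828]
ee_rot: [-0.001, 0.992, -0.126, -0.001]
ft_force: [0.2, 0.7, -0.1]
grip_width: 0.073
```

```bash
python3 -c "
from h import *
go([.4922,.3205,.1],-.25)
"
```

```text
t 13.9 pos [0.5085 0.1979 0.1828] yaw -0.2524 zax [-8.0e-04  1.4e-03 -1.0e+00] F [ 0.19  0.68 -0.1 ] w 0.073
rotvec tool [-0.0011  0.0012 -0.0024]
delta tool mm [ -46.3 -114.6   83. ]
```

Call:
arm_command:
  deltas:
    - [[-15.5,-38,0,0,0,0],[-15.5,-38,0,0,0,0],[-15.3,-38.6,30,0,0,0],[0,0,30,0,0,0],[0,0,23,0,0,0]]

```text
t: 14.32
eef_pos: [0.4922, 0.3111, 0.1039]
ee_rot: [-0.0, 0.992, -0.122, -0.001]
ft_force: [0.3, -0.9, -0.4]
grip_width: 0.073
```

Call:
arm_command:
  deltas:
    - [[0,0,0,0,0,0],[0,0,0,0,0,0]]

```text
t: 14.48
eef_pos: [0.4929, 0.3075, 0.1046]
ee_rot: [0.001, 0.992, -0.125, -0.001]
ft_force: [-0.2, 0.0, -0.0]
grip_width: 0.069
```

```bash
python3 -c "
from h import *
go([.4922,.3205,.0185],-.25)
for n in ('scene','top'):
    im=cams.camera(n); cv2.imwrite(f'pics/{n}12.png',im)
crop(cv2.imread('pics/scene12.png'),330,100,450,210,6,'pics/s12.png')
crop(cv2.imread('pics/top12.png'),190,150,290,250,6,'pics/t12.png')
d=np.array([np.cos(.25),-np.sin(.25),0]); p=ctrl.sense()['eef_pos']
print(proj('scene',[p+[0,0,.015]+k*.12*d for k in (-1,1)]))
print(proj('top',[p+[0,0,.015]+k*.12*d for k in (-1,1)]))
"
```

```text
t 14.48 pos [0.4929 0.3075 0.1046] yaw -0.2503 zax [-0.0033 -0.0021 -1.    ] F [-0.22  0.02 -0.01] w 0.069
rotvec tool [ 0.0028  0.0027 -0.0003]
delta tool mm [ -3.7 -12.7  86.1]
[[362.10189789 127.23735689]
 [412.07969227 163.23750037]]
[[203.85964161 236.91438359]
 [226.37806986 156.81162671]]
```

View pics/s12.png

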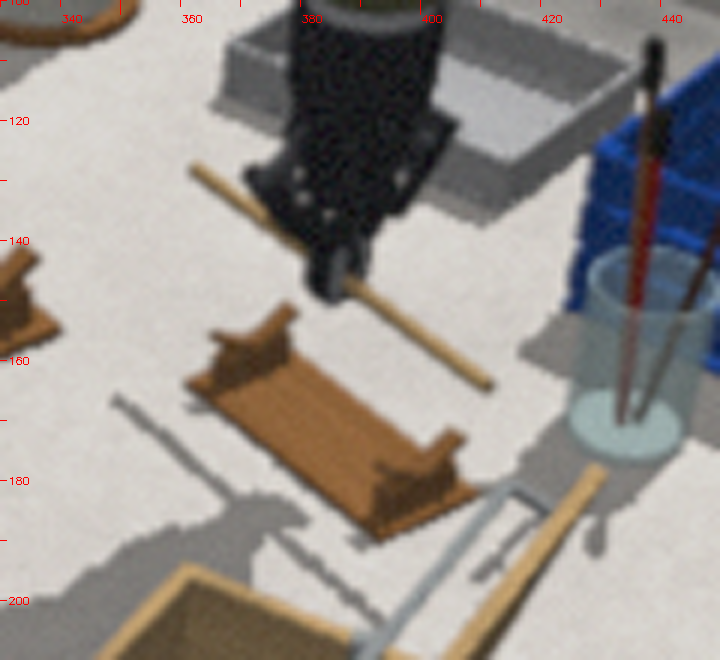

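View pics/t12.png

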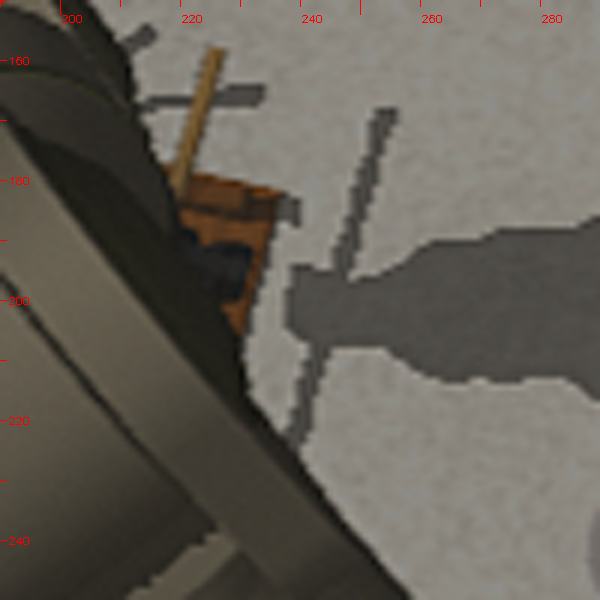

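The dowel still sits as predicted (scene ends (361,128) and (411,164); predicted (362,127) and (412,163)). I correct 13 mm sideways and descend.

Call:
arm_command:
  deltas:
    - [[-3.7,-12.7,0,0,0,0],[0,0,25,0,0,0],[0,0,20,0,0,0],[0,0,11,0,0,0],[0,0,0,0,0,0]]

```text
t: 15.0
eef_pos: [0.4926, 0.3216, 0.0483]
ee_rot: [0.001, 0.992, -0.125, -0.001]
ft_force: [0.0, -0.6, -0.0]
grip_width: 0.071
```

Call:
arm_command:
  deltas:
    - [[0,0,0,0,0,0],[0,0,0,0,0,0]]

```text
t: 15.17
eef_pos: [0.4937, 0.3219, 0.0504]
ee_rot: [-0.0, 0.992, -0.125, 0.0]
ft_force: [-0.1, 0.2, -1.2]
grip_width: 0.075
```

```bash
python3 -c "
from h import *
go([.4922,.3205,.0185],-.25)
for n in ('scene',):
    im=cams.camera(n); cv2.imwrite(f'pics/{n}13.png',im)
crop(cv2.imread('pics/scene13.png'),330,100,450,210,6,'pics/s13.png')
"
```

```text
t 15.17 pos [0.4937 0.3219 0.0504] yaw -0.2505 zax [ 1.e-04  7.e-04 -1.e+00] F [-0.1   0.24 -1.22] w 0.075
rotvec tool [-0.0008  0.     -0.0005]
delta tool mm [-1.1  1.7 31.9]
```

View pics/s13.png

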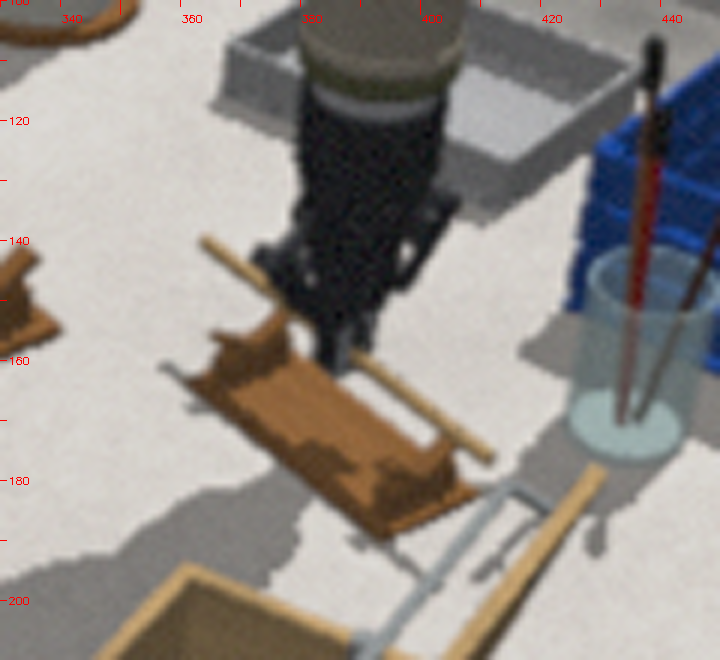

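Call:
arm_command:
  deltas:
    - [[0,1.5,8,0,0,0],[0,0,8,0,0,0],[0,0,7,0,0,0],[0,0,5,0,0,0],[0,0,0,0,0,0]]

```text
t: 15.63
eef_pos: [0.4921, 0.3196, 0.0198]
ee_rot: [0.001, 0.992, -0.125, -0.001]
ft_force: [-0.7, 0.3, -0.9]
grip_width: 0.074
```

Call:
arm_command:
  deltas:
    - [[0,0,2,0,0,0],[0,0,1,0,0,0],[0,0,0,0,0,0]]

```text
t: 15.88
eef_pos: [0.4928, 0.3203, 0.0185]
ee_rot: [-0.0, 0.992, -0.125, -0.0]
ft_force: [-0.1, 0.6, 0.3]
grip_width: 0.072
```

```bash
python3 -c "
from h import *
go([.4922,.3205,.0185],-.25)
for n in ('scene',):
    im=cams.camera(n); cv2.imwrite(f'pics/{n}14.png',im)
crop(cv2.imread('pics/scene14.png'),330,100,450,210,6,'pics/s14.png')
"
```

```text
t 15.88 pos [0.4928 0.3203 0.0185] yaw -0.2499 zax [-7.e-04  4.e-04 -1.e+00] F [-0.13  0.63  0.28] w 0.072
rotvec tool [-0.0002  0.0008  0.0001]
delta tool mm [-0.6 -0.  -0. ]
```

View pics/s14.png

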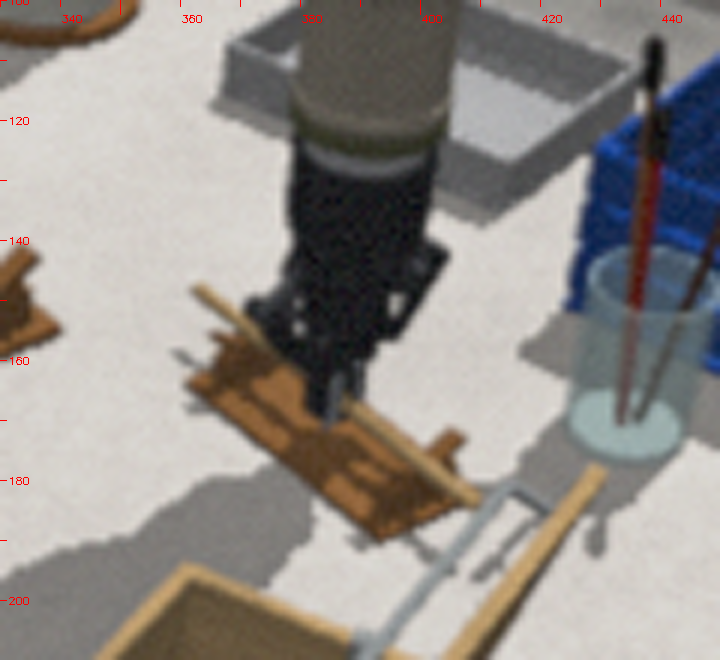

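The dowel is back in the cradles (ends (361,148) and (408,183), the same pixels as at the start). I open and lift away.

Call:
arm_command:
  deltas:
    - [[0,0,0.5,0,0,0],[0,0,0,0,0,0],[0,0,0,0,0,0],[0,0,0,0,0,0],[0,0,0,0,0,0]]
  claw: -0.2

```text
t: 16.35
eef_pos: [0.4927, 0.3199, 0.0178]
ee_rot: [0.0, 0.992, -0.125, -0.0]
ft_force: [1.3, 0.3, -0.6]
grip_width: 0.6
```

Call:
arm_command:
  deltas:
    - [[0,0,0,0,0,0],[0,0,0,0,0,0],[0,0,0,0,0,0]]

```text
t: 16.6
eef_pos: [0.4927, 0.3199, 0.0177]
ee_rot: [0.0, 0.992, -0.125, -0.001]
ft_force: [0.1, -1.0, 0.2]
grip_width: 0.598
```

Call:
arm_command:
  deltas:
    - [[0,0,-8,0,0,0],[0,0,-15,0,0,0],[0,0,-30,0,0,0],[0,0,-35,0,0,0],[0,0,-35,0,0,0]]

```text
t: 17.02
eef_pos: [0.4923, 0.3196, 0.1422]
ee_rot: [0.001, 0.992, -0.125, -0.001]
ft_force: [-0.0, 1.1, -0.3]
grip_width: 0.6
```

Call:
arm_command:
  deltas:
    - [[0,30,-20,0,0,0],[0,38,0,0,0,0],[0,38,0,0,0,0],[0,38,0,0,0,0],[0,38,0,0,0,0]]

```text
t: 17.43
eef_pos: [0.447, 0.1422, 0.1617]
ee_rot: [-0.0, 0.992, -0.125, -0.0]
ft_force: [0.7, -0.6, 0.2]
grip_width: 0.598
```

Run:
```python
from h import *
go()
for n in ('scene','top'):
    im=cams.camera(n); cv2.imwrite(f'pics/{n}15.png',im)
crop(cv2.imread('pics/scene15.png'),330,100,450,210,6,'pics/s15.png')
print(proj('scene',[[.4922,.3205,.033]]))
```

```text
t 17.43 pos [0.447  0.1422 0.1617] yaw -0.2497 zax [-0.e+00  2.e-04 -1.e+00] F [ 0.71 -0.64  0.23] w 0.598
[[384.71558089 164.84461767]]
```

View pics/s15.png

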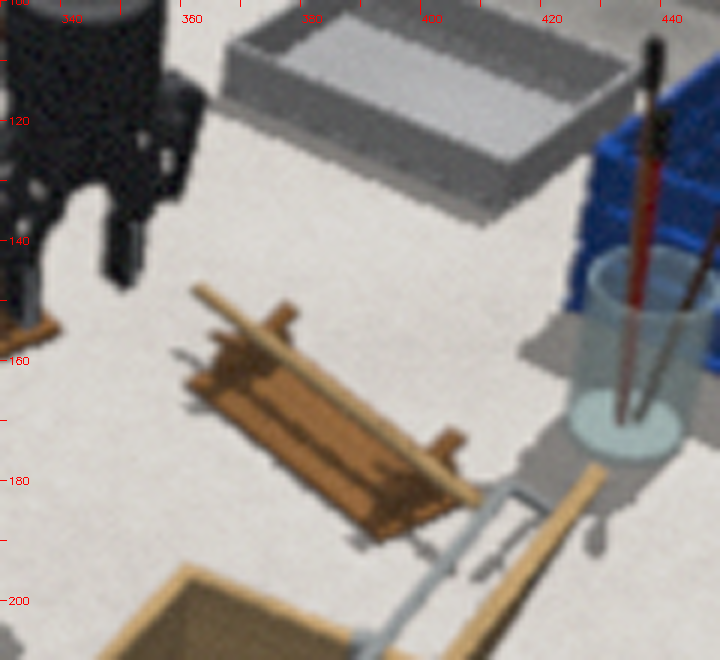

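View pics/scene15.png

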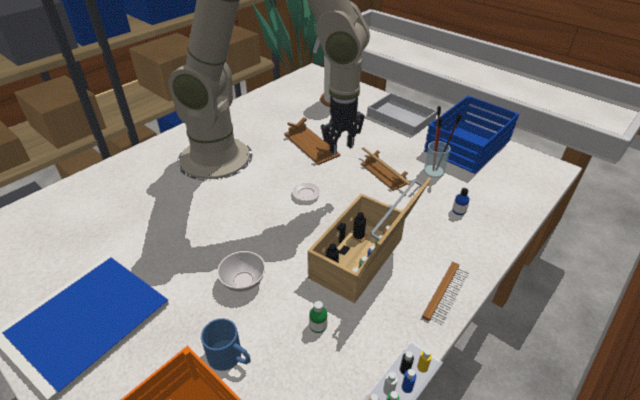

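View pics/top15.png

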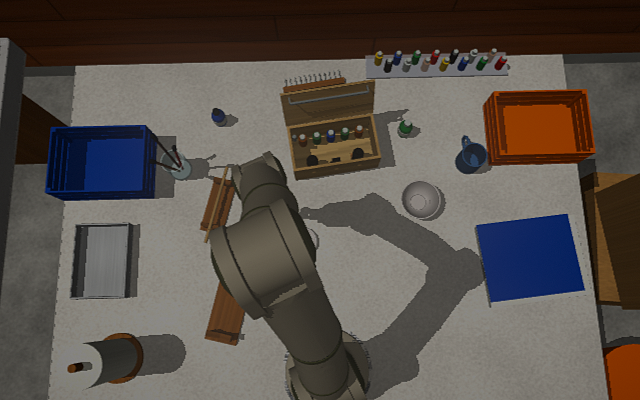

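Both views agree: the lid leans back (top-view free edge (281,93)–(374,81), beyond its hinge line), the dowel lies in both cradles, the other objects are unmoved and the arm is clear. One last numeric check, then I hand in.

Run:
```python
from h import *
d=np.array([.9906,.1366,0]); y=np.array([-.1366,.9906,0]); c=np.array([.7247,-.0257,.105])
for th in (1.57,1.7,1.85):
    e=c-.142*np.cos(th)*d+[0,0,.142*np.sin(th)]; print(th,proj('top',[e+.132*y,e-.132*y]).round(1).tolist())
print('dowel', tri((361,148),(205.5,242)), plane('scene',(361,148),.033),plane('scene',(408,183.5),.033))
a,b=cv2.imread('pics/scene0.png'),cv2.imread('pics/scene15.png')
for n,(x0,y0,x1,y1) in dict(bowl=(215,250,268,295),cup=(198,318,252,370),pot2=(305,298,330,335),pot1=(450,185,472,217),jar=(425,105,465,178),saucer=(288,180,322,206)).items():
    s,_=cv2.phaseCorrelate(a[y0:y1,x0:x1].mean(2),b[y0:y1,x0:x1].mean(2)); print(n,np.round(s,2))
from station import hand_in
print(hand_in())
```

```text
1.57 [[282.4, 107.6], [378.6, 92.8]]
1.7 [[281.4, 101.5], [377.3, 86.8]]
1.85 [[280.5, 95.0], [375.7, 80.5]]
dowel (array([0.37396571, 0.35132608, 0.03044507]), np.float64(0.00592308543074964)) [0.37472177 0.34534036 0.033     ] [0.6030073  0.28936161 0.033     ]
bowl [-0.24  1.28]
cup [0.04 0.04]
pot2 [ 0.66 -0.08]
pot1 [-0.03 -0.02]
jar [0.03 0.55]
saucer [-0.15  0.49]
the job is handed in; nothing more can be done
None
```

The chest is open, the dowel is back in its rest, and the job was handed in about 17.5 s into the 61 s limit. `hand_in()` gives no verdict.

**Catch and lid:** I tried the middle hole first. At about 18 mm in it gave way under 3–6 N, and the lid popped up. I didn't probe the other two holes, so neither hidden bottle was touched. With the dowel under the lid I swung it back past upright, then laid the dowel in the smaller rest and moved the arm clear.

**Last checks:**
- **Lid:** its free edge in the top view matches an angle of about 1.85 rad, its stop.
- **Dowel:** in the scene view its ends are within about 1 px of where they started, lying in both cradles.
- **Other things:** picture shifts were about 1 px or less. The largest was 1.3 px at the bowl, where the arm's shadow also changed, so none of them shifted noticeably.

**What disagreed or wasn't checked:**
- **Camera mismatch:** the two cameras differed by about 4–6 mm in y, so I averaged them and checked against the dowel once it was in hand.
- **Dowel height:** the height I recomputed at the end reused the first pictures' pixels for one end. The dowel's resting place is therefore confirmed by the scene view and the release pose only.
- **Catch:** I couldn't measure directly that it had sprung back; the dowel was fully withdrawn from it.

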